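# Pull the slide that drains the wrong way round and hold its label to the reader

### The arm

A 6-joint arm with a two-finger parallel gripper is mounted at the origin on the work surface. World frame = base frame: x ahead of the robot, y to its left, z up, the work surface at z = 0. Lengths are in m, angles in rad, forces in N, time in s.
With the tool pointing down it reaches from about 0.25 to 0.775 m from the base axis. Payload 4 kg.
Tool frame: the origin (TCP) lies between the finger pads, 19 mm behind the fingertips; this is the grasp point; z points along the fingers, y is the line along which they close (so a half turn about z gives the same grasp; the last joint's range is limited). The gripper opens to 94 mm and grips with 3 to 60 N. Pads are 16 mm wide; open, the fingers measure 119 mm over their backs; the gripper's body (75 mm by 177 mm) begins 78 mm behind the grasp point.
Start: joints at [-1.328, 0.087, 1.371, -0, 1.684, -0.103], TCP at [0.186, -0.517, 0.224] pointing down, gripper open.
Joint ranges: [-3.1, 3.1], [-0.76, 2.03], [0.27, 2.55], [-1.08, 4.22], [0.17, 2.65], [-2.57, 2.57]. Speed limits (rad/s): [2.79, 2.79, 3.14, 3.14, 3.14, 3.14].

### API

Orientations are given as [roll, pitch, yaw] about the fixed x, y, z axes, in that order (R = Rz(yaw) Ry(pitch) Rx(roll)).
In Python, from bench import robot gives the robot as it stands. The module is installed in compiled form; this text tells all that it offers.
- The arm moves only by the tool move_arm, never from a script. Its argument "motion" is one flat list of numbers, 7 for each row, row after row: the turn, a rotation vector about the tool's x, y, z in units of 45 degrees (1.0 is 45 degrees), then the shift along the tool's x, y, z in units of 100 mm (1.0 is 100 mm), then the opening, from 0 (shut) to 1 (fully open). A call has 1 to 12 rows; each row shifts and turns the commanded pose from where the row before left it, along the tool's axes as they then stand; what a row does not reach is not made up. A row lasts 1/12 s, in which the tool goes at most 41.7 mm and 7.16 degrees, less where a joint would pass 70% of its speed; a pose out of reach is approached as far as the arm can. A call with a number of a shift or a turn outside -1 to 1 is refused whole. A call with a gripper value outside its range is refused whole. The fingers move at their own pace and stop on an object; the grip force is fixed at half the most. Time passes only in rows, so rows that do not move let the fingers close. It gives the time, the measured TCP pose, the force, the opening and the grip force at its end, in the units of the state.
- robot.get_obs(): the state, without advancing time (a new reading comes with each control period).
- robot.snapshot(name): name is "scene" or "top"; returns the picture (384x512x3 uint8, red, green, blue); there is no depth.
- robot.get_calibration(name): a dict with "fx", "fy", "cx", "cy" (pixels), "k1" (the pictures are not rectified: a ray, as slopes to the right and down, at radius r is drawn at 1 + k1 r^2 times it, then the intrinsics apply), "R" (3x3) and "t" (3): a world point X has camera coordinates R X + t. Camera axes: x right, y down, z forward; pixel columns grow to the right and rows downward; lengths in m; the calibration is good to about 2 mm. A picture is of the moment at which its call begins. get_calibration takes no time and is no camera call.
- robot.close_job(): hands the job in; it is judged then, once.
The state is a dict: "time": time; "joint_positions": joint angles; "qvel": joint speeds; "joint_torque": joint torques, N m; "tool_pos": TCP position; "ee_rot": TCP orientation; "wrist_force": force on the tool from outside, world axes, zero at the start; "wrist_torque": the same for the moment, N m; "width": finger opening in m; "finger_force": force on a finger pad.
Only numpy, scipy, OpenCV 4.12 (cv2) and the standard library are available. Lean on these libraries where they do the work, as an engineer would, in place of code of your own. Each camera call takes 0.05 s, during which the arm holds its last target. There are 200 camera calls.

### The job

Three glass counting slides lie label up on the sloped draining rack; a small notch in one corner marks each slide's frosted end, which belongs at the high rail, but one slide was laid the wrong way round, with its frosted end at the low rail. Take that slide by its clear glass and show its label to the bar-code reader: level, label up, frosted end pointing towards the reader, the middle of the label on the reader's aiming line 120 mm out from its window. Finish while still holding it there, steady; do not disturb the other two slides or anything else on the bench, and do not touch the reader.

Things in the scene. Friction and masses are not known exactly. Their poses are not given: they have to be found in the camera images.
- rack: Sloped draining rack, fixed, at any yaw: blue drip tray 118 x 256 x 14 mm under two dark rails. Origin: centre of the tray's underside, on the bench; x points from the low to the high rail, y along the rails, z up. Slides lie across the rails within a few mm of x = 0, at y about -68, 0 and 68 mm (33 mm gaps), sloping 0.31 rad, the centre of their underside 56 mm above the bench.
- rack_high (a point): Middle of the top of the high rail: x = 24 mm in the rack's frame, about 64 mm above the bench. Both rails are 8 mm square and 240 mm long, carried by thin end frames at their ends that rise no higher than the rails.
- rack_low (a point): Middle of the top of the low rail: x = -24 mm in the rack's frame, about 48 mm above the bench; 40 mm are free between the rails, down to the tray floor 2 mm above the bench.
- slide_a: One of three alike glass counting slides, 76 x 35 x 4 mm, 27 g, loose across both rails, label up; any may be the wrongly laid one. Origin: centre of its underside; x along its length to the frosted end, y across, z up out of the label face. The last 20 mm at +x are matt white, with a 7 x 7 mm notch in the +x, +y corner; the rest is clear glass with a dark H-shaped groove.
- slide_b: One of three alike glass counting slides, 76 x 35 x 4 mm, 27 g, loose across both rails, label up; any may be the wrongly laid one. Origin: centre of its underside; x along its length to the frosted end, y across, z up out of the label face. The last 20 mm at +x are matt white, with a 7 x 7 mm notch in the +x, +y corner; the rest is clear glass with a dark H-shaped groove.
- slide_c: One of three alike glass counting slides, 76 x 35 x 4 mm, 27 g, loose across both rails, label up; any may be the wrongly laid one. Origin: centre of its underside; x along its length to the frosted end, y across, z up out of the label face. The last 20 mm at +x are matt white, with a 7 x 7 mm notch in the +x, +y corner; the rest is clear glass with a dark H-shaped groove.
- slide_a_label (a point): Middle of the frosted label on the top face of slide_a: 28 mm towards the frosted end (+x) from the slide's centre, 4 mm above its underside. With the frosted end pointing away from you and the label up, the notch is at the far left corner.
- slide_b_label (a point): The same point of slide_b.
- slide_c_label (a point): The same point of slide_c.
- reader: White pistol-shaped bar-code reader in a black goose-neck stand (round base, radius 58 mm), fixed, 285 mm high. Origin: on the bench under the stand; x points backwards, z up: it looks along its -x and 45 degrees down. The aiming line runs from the window to a red dot on the bench 245 mm in front (-x) of the origin.
- reader_window (a point): Centre of the reader's dark red window, 50 x 22 mm, 35 mm in front (-x) of the reader's origin and 210 mm above the bench; axes as reader.
- read_point (a point): Where the middle of the label is to be held: on the aiming line 120 mm out from the window, which is 120 mm in front (-x) of the reader's origin and 125 mm above the bench; axes as reader, x level and pointing towards the reader.
- pipette: Loose hand pipette lying on the bench, 260 x 24 x 36 mm. A bystander.
- tube_stand: Loose yellow foot with a blue-capped tube in it, 70 mm wide, 130 mm high. A bystander.
- pcr_rack: Loose orange tube block, 120 x 80 x 26 mm. A bystander.
- reagent_bottle: Loose glass bottle with blue cap, radius 30 mm, 140 mm high. A bystander.
There are look-alikes about, which are no part of the job. What is shaped like the slide_b but green or purple is not meant. Leave any green look-alike of the slide_c alone.

How it is judged:
On the way:
1. the slide that lay the wrong way round is in the gripper, clear of the rack; the two left have their frosted ends at the high rail (((height (world z) of slide_a above 0.08 m and contact force between slide_a and the fingers above 0.5 N and contact force between slide_a and rack below 0.05 N and x of each of slide_b_label, slide_c_label in the frame of rack above 0.015 m and distance of each of slide_b, slide_c from where it was at the start of the episode below 0.012 m) or (height (world z) of slide_b above 0.08 m and contact force between slide_b and the fingers above 0.5 N and contact force between slide_b and rack below 0.05 N and x of each of slide_a_label, slide_c_label in the frame of rack above 0.015 m and distance of each of slide_a, slide_c from where it was at the start of the episode below 0.012 m) or (height (world z) of slide_c above 0.08 m and contact force between slide_c and the fingers above 0.5 N and contact force between slide_c and rack below 0.05 N and x of each of slide_a_label, slide_b_label in the frame of rack above 0.015 m and distance of each of slide_a, slide_b from where it was at the start of the episode below 0.012 m))), for 0.2 s.
At the end, for the whole second after the job is handed in: The wrongly laid slide is held at its clear glass (tool centre over 22 mm from mid label), carried by nothing else, at rest, mid label within 25 mm of the read point, label up and level to 10 degrees, frosted end to the reader within 20 degrees; the other two slides within 12 mm of their place (((height (world z) of slide_a above 0.08 m and contact force between slide_a and the fingers above 0.5 N and contact force between slide_a and rack below 0.05 N and distance between slide_a_label and read_point below 0.025 m and angle between slide_a's own z axis and vertical below 0.18 rad and angle between the x axis of slide_a and the x axis of reader, either way round below 0.35 rad and x of slide_a in the frame of read_point below 0 m and horizontal distance between the grasp point and slide_a_label above 0.022 m and contact force between slide_a and reader below 0.05 N and linear speed of slide_a below 0.02 m/s and x of each of slide_b_label, slide_c_label in the frame of rack above 0.015 m and distance of each of slide_b, slide_c from where it was at the start of the episode below 0.012 m) or (height (world z) of slide_b above 0.08 m and contact force between slide_b and the fingers above 0.5 N and contact force between slide_b and rack below 0.05 N and distance between slide_b_label and read_point below 0.025 m and angle between slide_b's own z axis and vertical below 0.18 rad and angle between the x axis of slide_b and the x axis of reader, either way round below 0.35 rad and x of slide_b in the frame of read_point below 0 m and horizontal distance between the grasp point and slide_b_label above 0.022 m and contact force between slide_b and reader below 0.05 N and linear speed of slide_b below 0.02 m/s and x of each of slide_a_label, slide_c_label in the frame of rack above 0.015 m and distance of each of slide_a, slide_c from where it was at the start of the episode below 0.012 m) or (height (world z) of slide_c above 0.08 m and contact force between slide_c and the fingers above 0.5 N and contact force between slide_c and rack below 0.05 N and distance between slide_c_label and read_point below 0.025 m and angle between slide_c's own z axis and vertical below 0.18 rad and angle between the x axis of slide_c and the x axis of reader, either way round below 0.35 rad and x of slide_c in the frame of read_point below 0 m and horizontal distance between the grasp point and slide_c_label above 0.022 m and contact force between slide_c and reader below 0.05 N and linear speed of slide_c below 0.02 m/s and x of each of slide_a_label, slide_b_label in the frame of rack above 0.015 m and distance of each of slide_a, slide_b from where it was at the start of the episode below 0.012 m))); the arm keeps its last pose, push and grip.
It fails at once if a second slide is shifted by more than 12 mm (distance of each of slide_b, slide_c from where it was at the start of the episode above 0.012 m or distance of each of slide_a, slide_c from where it was at the start of the episode above 0.012 m or distance of each of slide_a, slide_b from where it was at the start of the episode above 0.012 m).
It fails at once if the reader is touched (more than 2 N) (contact force between reader and the arm above 2 N or contact force between reader and the fingers above 2 N or contact force between reader and slide_a above 2 N or contact force between reader and slide_b above 2 N or contact force between reader and slide_c above 2 N).
It fails at once if a bystander on the bench is shifted by more than 25 mm (distance of any of pipette, tube_stand, pcr_rack, reagent_bottle from where it was at the start of the episode above 0.025 m).
It also fails if it takes over 48 s, if anything falls off the work surface, if the arm or the gripper's body presses on something with over 40 N, if the wrist force passes 120 N, or if a joint passes its speed limit or range.

## Working session

There is one attempt and no reset: what is moved stays moved. The work goes in short steps, Python scripts to look and compute and a tool call to move; the robot and the scene stay as the last step left them, time stands still between calls to the robot, and variables do not carry over. Pictures are saved under pics/ and viewed, at most 10 in all, crops included, and the job is handed in when it is done.

Besides the shell and the picture viewer there is one more tool, called after ">>>" by a JSON object that holds its "name" and its "arguments", one argument or row to a line. move_arm: Moves the arm, as the interface text tells. Shifts and turns lie within -1 to 1; 1 stands for 100 mm of shift or 45 degrees of turn. Its arguments: {"type":"object","properties":{"motion":{"type":"array","items":{"type":"number"}}},"required":["motion"]}

```bash
mkdir -p pics; cat > h.py <<'E'
import numpy as np, cv2
from bench import robot
from scipy.spatial.transform import Rotation as Ro
def ray(name,uv):
    c=robot.get_calibration(name); d=np.array([(uv[0]-c['cx'])/c['fx'],(uv[1]-c['cy'])/c['fy']])
    r=np.linalg.norm(d); q=r
    for _ in range(30): q=r/(1+c['k1']*q*q)
    d=d*(q/r if r else 1); R=np.array(c['R']); t=np.array(c['t'])
    return -R.T@t, R.T@np.array([d[0],d[1],1])
def onz(name,uv,z):
    o,d=ray(name,uv); return o+d*(z-o[2])/d[2]
def proj(name,X):
    c=robot.get_calibration(name); p=np.array(c['R'])@np.array(X)+np.array(c['t']); d=p[:2]/p[2]; d=d*(1+c['k1']*d@d)
    return np.array([c['fx']*d[0]+c['cx'],c['fy']*d[1]+c['cy']])
def tri(uv1,uv2):
    o1,d1=ray('scene',uv1);o2,d2=ray('top',uv2)
    s=np.linalg.lstsq(np.stack([d1,-d2],1),o2-o1,rcond=None)[0]
    a=o1+s[0]*d1;b=o2+s[1]*d2
    return (a+b)/2,np.linalg.norm(a-b)
E
python3 - <<'E'
from h import *
for n in('scene','top'):
    im=robot.snapshot(n); np.save(f'pics/{n}0.npy',im)
    cv2.imwrite(f'pics/{n}0.png',cv2.resize(im[:,:,::-1],(800,600),interpolation=cv2.INTER_CUBIC))
    c=robot.get_calibration(n);print(n,{k:np.round(v,3).tolist() for k,v in c.items()})
print(robot.get_obs())
E
```

```text
scene {'fx': 371.925, 'fy': 371.925, 'cx': 253.735, 'cy': 197.869, 'k1': -0.053, 'R': [[-0.434, 0.901, 0.001], [0.746, 0.36, -0.56], [-0.505, -0.242, -0.829]], 't': [0.216, -0.303, 1.487]}
top {'fx': 405.304, 'fy': 405.304, 'cx': 255.477, 'cy': 196.612, 'k1': -0.119, 'R': [[-0.01, -1.0, 0.0], [-0.997, 0.01, -0.081], [0.081, -0.001, -0.997]], 't': [-0.009, 0.538, 1.155]}
{'time': 0.1, 'joint_positions': array([-1.32809135e+00,  8.78825287e-02,  1.37211030e+00, -1.04827412e-05,
        1.68362181e+00, -1.03093191e-01]), 'qvel': array([ 1.25647451e-03, -9.59877486e-04, -4.74587075e-03,  1.94431321e-03,
        6.87162266e-04, -2.84513610e-05]), 'joint_torque': array([ 1.15491635e-03, -3.41253126e+01, -3.03302443e+01,  7.18042022e-02,
        3.04387137e-02, -9.71632699e-05]), 'tool_pos': array([ 0.18630355, -0.51698554,  0.22321678]), 'ee_rot': array([-3.13958033e+00, -1.97720915e-04,  3.45796799e-01]), 'wrist_force': array([0.86181847, 0.52287218, 0.1954329 ]), 'wrist_torque': array([ 0.00373465, -0.01402734, -0.02889183]), 'finger_force': 0.0, 'width': 0.09437440046662118}
```

View pics/scene0.png

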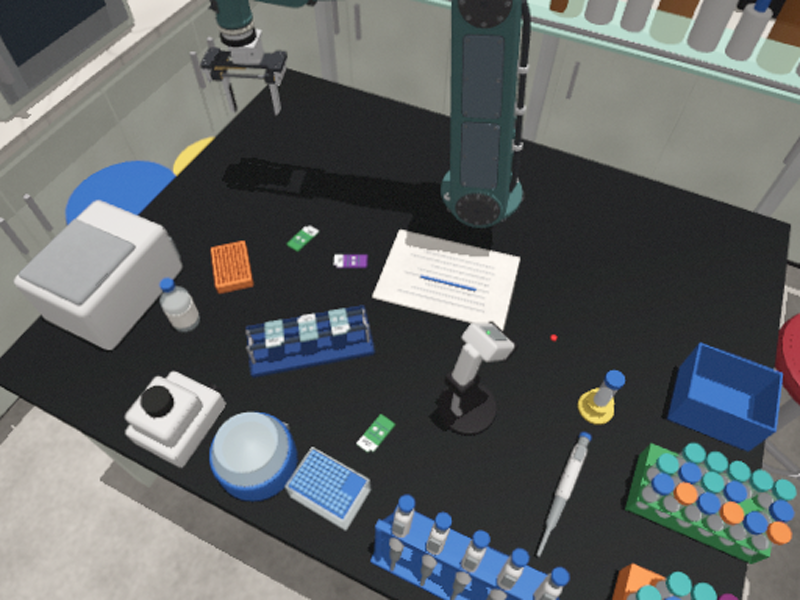

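View pics/top0.png

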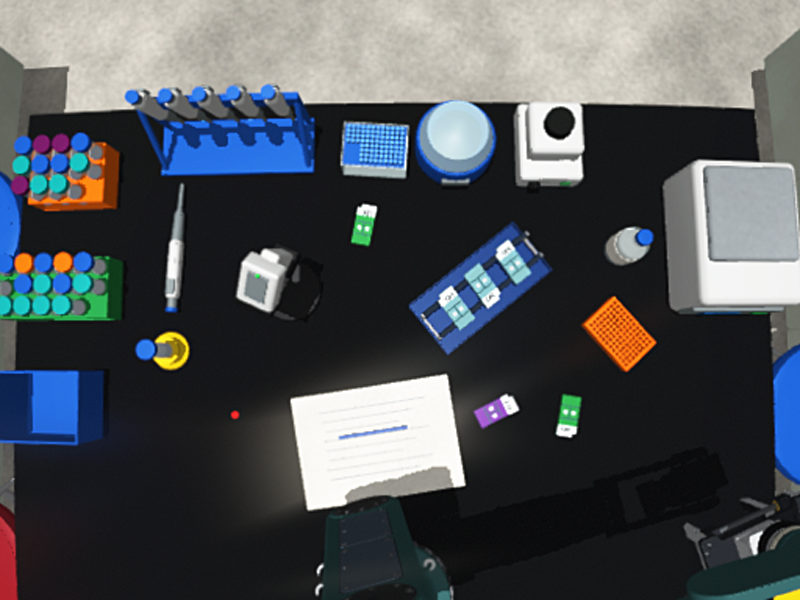

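The two outer slides have their frosted ends to the upper left in the top view. The middle one at about (482,283) has its frosted end to the lower right, so it looks like the wrong one. The red dot is at about (235,414). I'll zoom in and measure.

```bash
python3 - <<'E'
from h import *
t=np.load('pics/top0.npy');s=np.load('pics/scene0.npy')
a=cv2.resize(t[135:235,255:360],None,fx=5,fy=5,interpolation=cv2.INTER_CUBIC)
b=cv2.resize(s[185:245,150:245],None,fx=5,fy=5,interpolation=cv2.INTER_CUBIC)
cv2.imwrite('pics/c_top.png',a[:,:,::-1]);cv2.imwrite('pics/c_scene.png',b[:,:,::-1])
# red dot
for n,im in(('top',t),('scene',s)):
    f=im.astype(int); m=(f[:,:,0]>150)&(f[:,:,1]<70)&(f[:,:,2]<70)
    k,l,st,c=cv2.connectedComponentsWithStats(m.astype(np.uint8))
    for i in range(1,k):
        if st[i,4]<60: print(n,c[i],st[i,4],onz(n,c[i],0))
# tray blue
f=cv2.cvtColor(t,cv2.COLOR_RGB2HSV); roi=np.zeros(t.shape[:2],np.uint8); roi[135:235,255:360]=1
m=((f[:,:,0]>100)&(f[:,:,0]<130)&(f[:,:,1]>120)&(f[:,:,2]>50)).astype(np.uint8)*roi
p=np.argwhere(m)[:,::-1].astype(np.float32); 
w=np.array([onz('top',q,0.014)[:2] for q in p],np.float32)
print('tray',cv2.minAreaRect(w))
# bright slide whites and all slide pixels
m=((f[:,:,2]>185)&(f[:,:,1]<40)).astype(np.uint8)*roi
k,l,st,c=cv2.connectedComponentsWithStats(m)
for i in range(1,k):
    if st[i,4]>5: print('white',c[i],st[i,4],onz('top',c[i],.06))
E
```

```text
top [65.05555556 95.55555556] 18 [0.86303906 0.57970447 0.        ]
top [ 67. 103.] 3 [0.83852122 0.57177249 0.        ]
top [ 64.5 105.5] 6 [0.83073526 0.57959823 0.        ]
top [ 64.5 112. ] 8 [0.8097291  0.57838454 0.        ]
top [ 52.25 113.25] 4 [0.80721495 0.61901286 0.        ]
top [ 52.6875 120.75  ] 16 [0.78298656 0.61609897 0.        ]
top [ 66.  122.5] 4 [0.77588275 0.57158651 0.        ]
top [ 39.16666667 126.66666667] 6 [0.76557502 0.66051741 0.        ]
top [ 28. 126.] 1 [0.76910034 0.69883921 0.        ]
top [ 39. 161.] 1 [0.65660757 0.65507792 0.        ]
top [ 41. 161.] 1 [0.65645879 0.64837951 0.        ]
top [ 13. 162.] 1 [0.65550043 0.74361812 0.        ]
top [ 17. 162.] 1 [0.65517189 0.72976054 0.        ]
top [ 20. 166.] 3 [0.64230121 0.71874794 0.        ]
top [ 45. 164.] 1 [0.64678251 0.63459932 0.        ]
top [  9. 167.] 1 [0.63997417 0.75666177 0.        ]
top [ 20. 169.] 1 [0.63284968 0.71825841 0.        ]
top [ 45. 170.] 1 [0.62806649 0.63376722 0.        ]
top [ 41. 173.] 1 [0.61896854 0.64666846 0.        ]
top [390.5 190.5] 2 [ 0.55410122 -0.4195443
[... 6232 characters left out ...]
752197266)
white [322.48809524 159.73809524] 84 [ 0.63804099 -0.20541515  0.06      ]
white [331.         167.71428571] 7 [ 0.61498012 -0.22915259  0.06      ]
white [326.875 171.125] 8 [ 0.60528807 -0.21708914  0.06      ]
white [309.875 178.875] 8 [ 0.5835396  -0.16815439  0.06      ]
white [305.5 182. ] 6 [ 0.57475777 -0.15556023  0.06      ]
white [285.8375 189.1125] 80 [ 0.55509311 -0.09963448  0.06      ]
white [314.03846154 190.32051282] 78 [ 0.55094635 -0.17925199  0.06      ]
white [294.71428571 197.        ] 7 [ 0.5325802  -0.12428097  0.06      ]
white [291.         200.28571429] 7 [ 0.52342116 -0.11366354  0.06      ]
white [275.5  209.25] 16 [ 0.49865593 -0.06974653  0.06      ]
```

View pics/c_top.png

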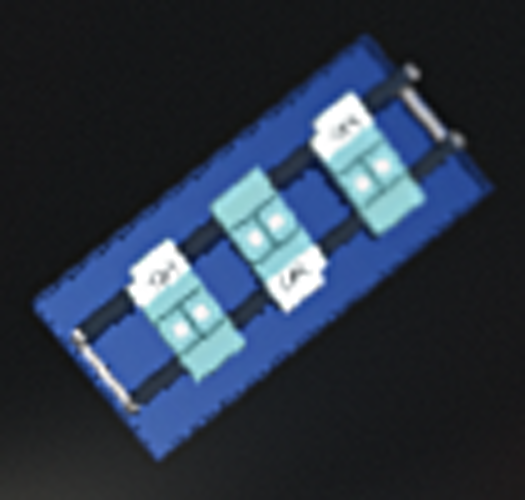

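View pics/c_scene.png

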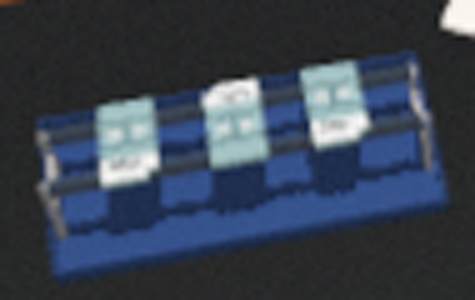

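The close-ups confirm that the middle slide is the reversed one: its white end is at top-crop (297,280), while the outer two have theirs at (345,120) and (162,272). The rack's yaw is about 38.2° and its centre about (0.575,-0.167). Next I'll measure the reader and refine the slide position.

```bash
python3 - <<'E'
from h import *
t=np.load('pics/top0.npy');s=np.load('pics/scene0.npy')
f=cv2.cvtColor(t,cv2.COLOR_RGB2HSV); u=np.array([np.cos(.667),np.sin(.667)])
m=np.zeros(t.shape[:2],np.uint8)
roi=np.zeros_like(m); roi[135:235,255:360]=1
m=((f[:,:,2]>140)&(f[:,:,1]<110)).astype(np.uint8)*roi
k,l,st,c=cv2.connectedComponentsWithStats(m)
for i in range(1,k):
    if st[i,4]<150: continue
    w=np.array([onz('top',q[::-1],.060)[:2] for q in np.argwhere(l==i)],np.float32); 
    print('slide',st[i,4],cv2.minAreaRect(w),((np.mean(w,0)-[.575,-.167])@np.array([u,[-u[1],u[0]]]).T).round(4))
a=t[140:215,140:215]; b=s[200:290,270:330]
def enh(x): return cv2.resize(np.clip((x/255.)**.45*255,0,255).astype(np.uint8),None,fx=5,fy=5,interpolation=cv2.INTER_CUBIC)
A,B=enh(a),enh(b); H=max(len(A),len(B)); A=cv2.copyMakeBorder(A,0,H-len(A),0,0,0);B=cv2.copyMakeBorder(B,0,H-len(B),0,0,0)
cv2.imwrite('pics/reader.png',np.hstack([A,B])[:,:,::-1])
E
```

```text
slide 323 ((0.6170715689659119, -0.21899960935115814), (0.07479225099086761, 0.0382671058177948), 35.08926773071289) [ 0.001  -0.0665]Traceback (most recent call last):
  File "<stdin>", line 10, in <module>
  File "h.py", line 11, in onz
    o,d=ray(name,uv); return o+d*(z-o[2])/d[2]
        ~~~^^^^^^^^^
  File "h.py", line 5, in ray
    c=robot.get_calibration(name); d=np.array([(uv[0]-c['cx'])/c['fx'],(uv[1]-c['cy'])/c['fy']])
ValueError: time passes only in moves, steps and waits
```

```bash
sed -i 's/robot.get_calibration(name)/cal(name)/; 3a import functools\ncal=functools.lru_cache(None)(lambda n: robot.get_calibration(n))' h.py
cat > m.py <<'E'
from h import *
t=np.load('pics/top0.npy');s=np.load('pics/scene0.npy')
f=cv2.cvtColor(t,cv2.COLOR_RGB2HSV); u=np.array([np.cos(.667),np.sin(.667)])
roi=np.zeros(t.shape[:2],np.uint8); roi[135:235,255:360]=1
m=((f[:,:,2]>140)&(f[:,:,1]<110)).astype(np.uint8)*roi
k,l,st,c=cv2.connectedComponentsWithStats(m)
for i in range(1,k):
    if st[i,4]<150: continue
    w=np.array([onz('top',q[::-1],.060)[:2] for q in np.argwhere(l==i)],np.float32); 
    print('slide',st[i,4],cv2.minAreaRect(w),((np.mean(w,0)-[.575,-.167])@np.array([u,[-u[1],u[0]]]).T).round(4))
a=t[140:215,140:215]; b=s[200:290,270:330]
def enh(x): return cv2.resize(np.clip((x/255.)**.45*255,0,255).astype(np.uint8),None,fx=5,fy=5,interpolation=cv2.INTER_CUBIC)
A,B=enh(a),enh(b); H=max(len(A),len(B)); A=cv2.copyMakeBorder(A,0,H-len(A),0,0,0);B=cv2.copyMakeBorder(B,0,H-len(B),0,0,0)
cv2.imwrite('pics/reader.png',np.hstack([A,B])[:,:,::-1])
E
python3 m.py
```

```text
slide 323 ((0.6170715689659119, -0.21899960935115814), (0.07479225099086761, 0.0382671058177948), 35.08926773071289) [ 0.001  -0.0665]
slide 325 ((0.5729056596755981, -0.16529560089111328), (0.07513122260570526, 0.03654111921787262), 36.04022216796875) [-0.0005  0.0029]
slide 328 ((0.5339406728744507, -0.1139441579580307), (0.0748533084988594, 0.036802738904953), 35.9448356628418) [0.0006 0.0672]
```

View pics/reader.png

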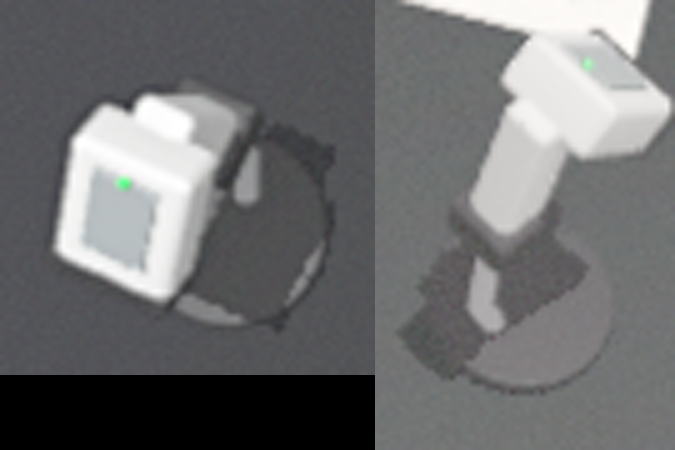

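```bash
python3 - <<'E'
from h import *
bt=onz('top',(184.8,184.2),.01);bs=onz('scene',(299.4,263),.01);dot=np.array([.341,.298,0])
print(bt,bs)
b=(bt+bs)/2; v=(b-dot)[:2]; print('dist',np.linalg.norm(v),np.linalg.norm((bt-dot)[:2]),np.linalg.norm((bs-dot)[:2]))
e=v/np.linalg.norm(v); print('yaw',np.degrees(np.arctan2(e[1],e[0])))
rp=dot[:2]+.125*e; print('read pt',rp,'TCP',rp-.030*e,'window',dot[:2]+.21*e)
# verify by projection: base rim
for n in('top','scene'):
    C=np.r_[dot[:2]+.245*e,.005]
    P=np.array([proj(n,C+.058*np.array([np.cos(x),np.sin(x),0])) for x in np.linspace(0,6.28,40)])
    print(n,P.min(0),P.max(0),'window',proj(n,np.r_[dot[:2]+.21*e,.21]))
# tool-frame plan from current pose to above slide
o=robot.get_obs();R0=Ro.from_euler('xyz',o['ee_rot'])
g=np.array([.574,-.164,.060]);y=np.radians(37.5)
print('yaw turn units',(y-o['ee_rot'][2])/np.pi*4)
R1=Ro.from_euler('xyz',[np.pi,0,y]);print('shift after yaw, to z .17',R1.inv().apply(np.r_[g[:2],.17]-o['tool_pos'])*10)
E
```

```text
[0.57751522 0.19419288 0.01      ] [0.58565072 0.19753202 0.01      ]
dist 0.2613661110152023 0.258293179697535 0.2644764439986657
yaw -23.003257072609337
read pt [0.45606033 0.24915207] TCP [0.42844585 0.26087557] window [0.53430135 0.21593547]
top [163.00986612 168.7114721 ] [201.83629888 207.61642405] window [161.85743341 192.76276967]
scene [284.22253238 242.38263608] [321.73822413 276.80372531] window [320.7031947  218.70852613]
yaw turn units 0.393051174509982
shift after yaw, to z .17 [ 5.22464252 -0.44027613  0.53216778]
```

The projected window falls on the head's front edge in both views. I'll use the dot plus 125 mm along yaw -24°, which puts the read point at about (0.455, 0.247) and the target TCP at about (0.427, 0.259). Now moving to hover.

>>> {"name": "move_arm", "arguments": {
  "motion": [0,0,-0.131,0,0,0,0.55,0,0,-0.131,0,0,0,0.55,0,0,-0.131,0,0,0,0.55,0,0,0,0.3,0,0,0.55,0,0,0,0.3,0,0,0.55,0,0,0,0.3,0,0,0.55,0,0,0,0.3,0,0,0.55,0,0,0,0.3,0,0,0.55,0,0,0,0.3,0,0,0.55,0,0,0,0.3,0,0,0.55,0,0,0,0.3,0,0,0.55,0,0,0,0.3,0,0,0.55]
}}

```text
time: 1.1
tool_pos: [0.4014, -0.3518, 0.2237]
ee_rot: [-3.141, 0.0, 0.654]
wrist_force: [-0.8, -0.7, 0.2]
width: 0.052
finger_force: 0.0
```

>>> {"name": "move_arm", "arguments": {
  "motion": [0,0,0,0.3,-0.05,0,0.55,0,0,0,0.3,-0.05,0,0.55,0,0,0,0.3,-0.05,0,0.55,0,0,0,0.3,-0.05,0,0.55,0,0,0,0.3,-0.05,0,0.55,0,0,0,0.3,-0.05,0,0.55,0,0.13,0,0.3,-0.05,0,0.55,0,0.13,0,0.3,-0.05,0,0.55,0,0.135,0,0.1,-0.04,0,0.55,0,0,0,0,0,0,0.55,0,0,0,0,0,0,0.55]
}}

```text
time: 2.02
tool_pos: [0.5708, -0.1668, 0.2284]
ee_rot: [-3.14, -0.307, 0.653]
wrist_force: [-0.0, 0.0, -0.8]
width: 0.052
finger_force: 0.0
```

```bash
cat > p.py <<'E'
from h import *
import sys
g=np.array(eval(sys.argv[1]))
o=robot.get_obs();R=Ro.from_euler('xyz',o['ee_rot'])
print(o['time'],o['tool_pos'],np.degrees(o['ee_rot']),o['joint_positions'].round(2),o['width'],o['finger_force'])
print('shift tool units',R.inv().apply(g-o['tool_pos'])*10)
T=Ro.from_euler('xyz',[np.pi,*np.radians(eval(sys.argv[2]))]) if len(sys.argv)>2 else None
if T: print('turn units',(R.inv()*T).as_rotvec()/np.pi*4)
E
python3 p.py "[.576,-.162,.059]"
python3 - <<'E'
from h import *
y=np.radians(37.5);T=Ro.from_euler('z',y)*Ro.from_euler('y',-.31)*Ro.from_euler('x',np.pi)
R=Ro.from_euler('xyz',robot.get_obs()['ee_rot']);print('turn',(R.inv()*T).as_rotvec()/np.pi*4)
t=robot.snapshot('top');s=robot.snapshot('scene')
a=cv2.resize(t[115:235,245:370],None,fx=4,fy=4,interpolation=cv2.INTER_CUBIC)
b=cv2.resize(s[130:250,140:215],None,fx=4,fy=4,interpolation=cv2.INTER_CUBIC)
cv2.imwrite('pics/hover.png',np.hstack([a,b])[:,:,::-1])
E
```

```text
2.0167 [ 0.57075547 -0.16677874  0.22841703] [-179.92292478  -17.59106826   37.40418119] [-0.54  0.07  1.41  0.29  1.55  0.39] 0.05198673795271432 0.0
shift tool units [-0.44463126 -0.00390264  1.6363175 ]
turn [-0.00106624  0.00379026 -0.00203133]
```

View pics/hover.png

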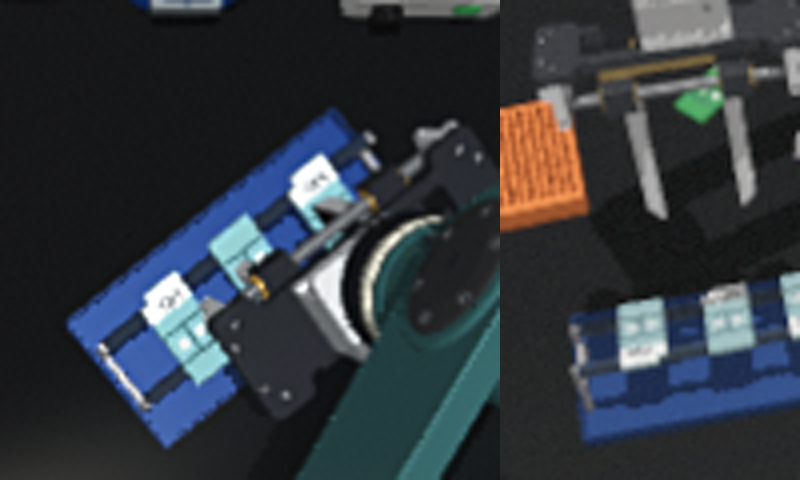

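>>> {"name": "move_arm", "arguments": {
  "motion": [0,0,0,-0.15,0,0.1,0.55,0,0,0,-0.15,0,0.2,0.55,0,0,0,-0.145,0,0.25,0.55,0,0,0,0,0,0.25,0.55,0,0,0,0,0,0.2,0.55,0,0,0,0,0,0.2,0.55,0,0,0,0,0,0,0.55]
}}

```text
time: 2.7
tool_pos: [0.5653, -0.1682, 0.0965]
ee_rot: [-3.133, -0.305, 0.653]
wrist_force: [-0.1, 0.7, -0.0]
width: 0.0517
finger_force: 0.0
```

```bash
python3 p.py "[.576,-.162,.059]"
python3 - <<'E'
from h import *
s=np.load('pics/scene0.npy');f=cv2.cvtColor(s,cv2.COLOR_RGB2HSV)
roi=np.zeros(s.shape[:2],np.uint8); roi[185:245,150:245]=1
m=((f[:,:,2]>140)&(f[:,:,1]<110)).astype(np.uint8)*roi
k,l,st,c=cv2.connectedComponentsWithStats(m)
for i in range(1,k):
    if st[i,4]>80: print(st[i,4],c[i],onz('scene',c[i],.06))
s=robot.snapshot('scene')
b=cv2.resize(s[165:255,145:245],None,fx=6,fy=6,interpolation=cv2.INTER_CUBIC)
cv2.imwrite('pics/low.png',b[:,:,::-1])
E
```

```text
2.7 [ 0.56529933 -0.16819912  0.09649334] [-179.52447251  -17.49811494   37.42369317] [-0.55  0.14  1.6   0.3   1.31  0.3 ] 0.05167854705312246 0.0
shift tool units [0.00424471 0.01907052 0.394318  ]
175 [216.44571429 205.48      ] [ 0.538718   -0.11303983  0.06      ]
186 [196.52150538 208.99462366] [ 0.57810051 -0.16389037  0.06      ]
187 [175.11229947 212.99465241] [ 0.62069341 -0.21752036  0.06      ]
```

View pics/low.png

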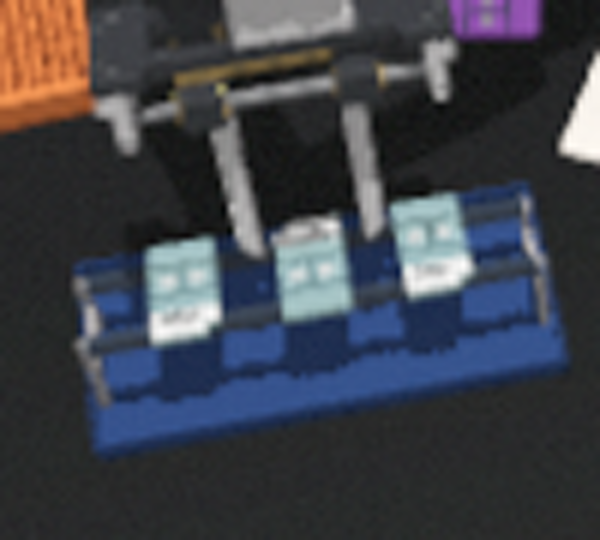

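Fingers straddle the middle slide, with (250,250) and (372,232) either side of it, and both views agree on its centre to 5 mm. Descending and closing.

>>> {"name": "move_arm", "arguments": {
  "motion": [0,0,0,0,0.02,0.1,0.55,0,0,0,0,0.01,0.1,0.55,0,0,0,0,0,0.1,0.55,0,0,0,0,0,0.09,0.55,0,0,0,0,0,0,0.55,0,0,0,0,0,0,0.4,0,0,0,0,0,0,0.2,0,0,0,0,0,0,0,0,0,0,0,0,0,0,0,0,0,0,0,0,0,0,0,0,0,0,0,0]
}}

```text
time: 3.67
tool_pos: [0.5789, -0.1652, 0.065]
ee_rot: [3.14, -0.311, 0.655]
wrist_force: [-0.6, -0.4, 1.5]
width: 0.0345
finger_force: 30.0
```

>>> {"name": "move_arm", "arguments": {
  "motion": [0,0,0,0,0,-0.05,0,0,0,0,0,0,-0.1,0,0,0,0,0,0,-0.15,0,0,0,0,0,0,-0.2,0,0,0,0,0,0,-0.2,0,0,0,0,0,0,-0.2,0,0,0,0,0,0,-0.2,0,0,0,0,0,0,-0.1,0,0,0,0,0,0,0,0,0,0,0,0,0,0,0]
}}

```text
time: 4.5
tool_pos: [0.5496, -0.1874, 0.1792]
ee_rot: [3.14, -0.311, 0.655]
wrist_force: [-0.4, 0.3, -0.5]
width: 0.0344
finger_force: 30.0
```

```bash
python3 p.py "[.427,.2594,.16]" "[0,156]"
python3 - <<'E'
from h import *
s=robot.snapshot('scene');t=robot.snapshot('top')
b=cv2.resize(s[130:255,145:255],None,fx=4,fy=4,interpolation=cv2.INTER_CUBIC);a=cv2.resize(t[130:255,255:345],None,fx=4,fy=4,interpolation=cv2.INTER_CUBIC)
cv2.imwrite('pics/lift.png',np.hstack([b,a])[:,:,::-1])
E
```

```text
4.5 [ 0.54963393 -0.18742783  0.17923506] [179.91789245 -17.79370718  37.50174004] [-0.59  0.06  1.52  0.3   1.46  0.3 ] 0.034365209389056836 29.9778950214386
shift tool units [ 1.60495801 -4.29244182  0.71096499]
turn units [ 0.40947228 -0.24108801 -2.608845  ]
```

View pics/lift.png

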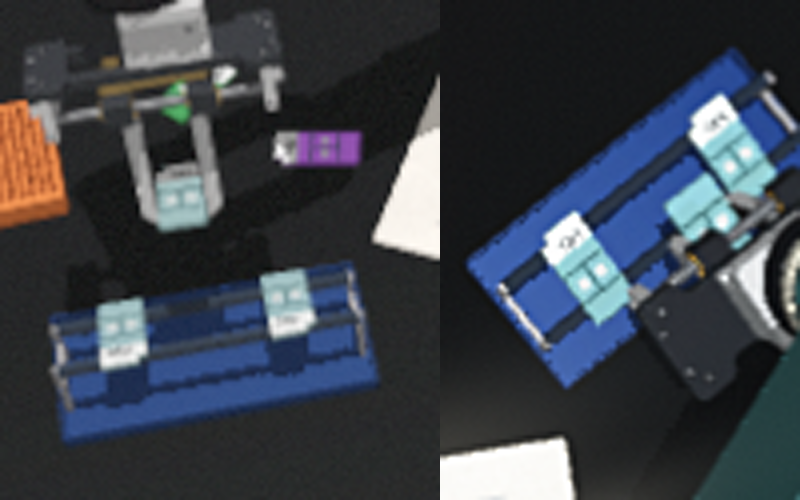

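The slide is held level between the fingers and the two outer slides haven't moved. Next I level the tool and carry the slide back, away from the reader.

>>> {"name": "move_arm", "arguments": {
  "motion": [0,-0.132,0,0,0,0,0,0,-0.132,0,0,0,0,0,0,-0.132,0,0,-0.1,0,0,0,0,0,0,-0.2,0,0,0,0,0,0,-0.3,0,0,0,0,0,0,-0.35,0,0,0,0,0,0,-0.35,0,0,0,0,0,0,-0.35,0,0,0,0,0,0,-0.35,0,0,0,0,0,0,-0.35,0,0,0,0,0,0,-0.3,0,0,0,0,0,0,-0.15,0,0]
}}

```text
time: 5.6
tool_pos: [0.3764, 0.0374, 0.177]
ee_rot: [-3.138, 0.003, 0.657]
wrist_force: [0.4, -0.7, 0.2]
width: 0.0345
finger_force: 30.0
```

>>> {"name": "move_arm", "arguments": {
  "motion": [0,0,-0.07,0,0,0,0,0,0,-0.146,0,0,0,0,0,0,-0.146,0,0,0,0,0,0,-0.146,0,0,0,0,0,0,-0.146,0,0,0,0,0,0,-0.146,0,0,0,0,0,0,-0.146,0,0,0,0,0,0,-0.146,0,0,0,0,0,0,-0.146,0,0,0,0,0,0,-0.146,0,0,0,0,0,0,-0.146,0,0,0,0,0,0,-0.146,0,0,0,0]
}}

```text
time: 6.6
tool_pos: [0.3783, 0.0353, 0.177]
ee_rot: [-3.138, -0.001, 1.977]
wrist_force: [-0.1, -0.3, -0.6]
width: 0.0343
finger_force: 30.0
```

>>> {"name": "move_arm", "arguments": {
  "motion": [0,0,-0.146,0,0,0,0,0,0,-0.146,0,0,0,0,0,0,-0.146,0,0,0,0,0,0,-0.146,0,0,0,0,0,0,-0.146,0,0,0,0,0,0,-0.146,0,0,0,0,0,0,-0.08,0,0,0,0,0,0,0,0,0,0,0,0,0,0,0,0,0,0]
}}

```text
time: 7.35
tool_pos: [0.3786, 0.0352, 0.1774]
ee_rot: [-3.14, -0.003, 2.72]
wrist_force: [0.0, -0.1, -0.4]
width: 0.0345
finger_force: 30.0
```

```bash
python3 p.py "[.354,.292,.18]" "[0,156]"
```

```text
7.35 [0.37855684 0.03520973 0.17744124] [-1.79915673e+02 -1.49969273e-01  1.55858693e+02] [-0.06 -0.29  1.81 -0.    1.63 -1.21] 0.03449510267793385 29.977739453315735
shift tool units [ 1.27439605  2.24284298 -0.02555298]
turn units [-0.00186982 -0.00333496 -0.00313771]
```

>>> {"name": "move_arm", "arguments": {
  "motion": [0,0,0,0.1,0.15,0,0,0,0,0,0.16,0.28,0,0,0,0,0,0.16,0.28,0,0,0,0,0,0.16,0.28,0,0,0,0,0,0.16,0.28,0,0,0,0,0,0.16,0.28,0,0,0,0,0,0.16,0.28,0,0,0,0,0,0.14,0.28,0.15,0,0,0,0,0.07,0.13,0.18,0,0,0,0,0,0,0.15,0,0,0,0,0,0,0,0]
}}

```text
time: 8.27
tool_pos: [0.3518, 0.2909, 0.1262]
ee_rot: [-3.134, -0.005, 2.723]
wrist_force: [-0.1, 0.8, 0.0]
width: 0.0345
finger_force: 30.0
```

```bash
python3 p.py "[.427,.2594,.129]" "[0,156]"
python3 - <<'E'
from h import *
s=robot.snapshot('scene');t=robot.snapshot('top')
b=cv2.resize(s[120:250,240:370],None,fx=3,fy=3,interpolation=cv2.INTER_CUBIC);a=cv2.resize(t[140:270,120:250],None,fx=3,fy=3,interpolation=cv2.INTER_CUBIC)
cv2.imwrite('pics/pre.png',np.hstack([b,a])[:,:,::-1])
E
```

```text
8.2667 [0.35182426 0.29092691 0.12620929] [-179.54974901   -0.28790245  155.99857651] [ 0.57 -0.07  1.73 -0.    1.5  -0.59] 0.034458292074022054 29.97793883085251
shift tool units [-0.81484506  0.01752288 -0.03214061]
turn units [-1.00054771e-02 -6.39792358e-03 -6.49463575e-06]
```

View pics/pre.png

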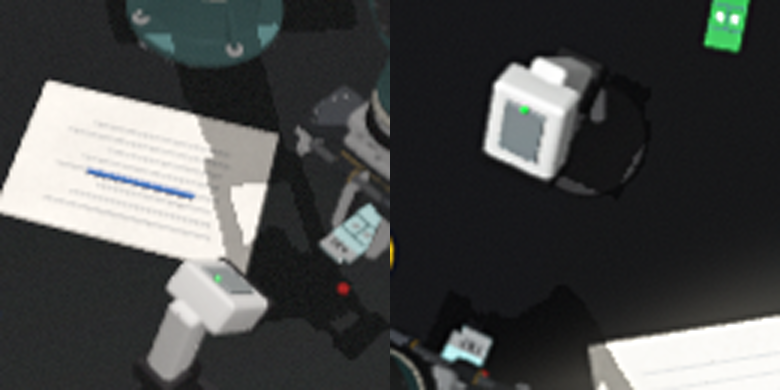

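The slide has its label up and its white end towards the reader, at (347,243) in the left half and (470,340) in the right. Advancing along the reader axis.

>>> {"name": "move_arm", "arguments": {
  "motion": [0,0,0,-0.1,0.01,-0.02,0,0,0,0,-0.15,0,-0.01,0,0,0,0,-0.2,0,0,0,0,0,0,-0.15,0,0,0,0,0,0,-0.11,0,0,0,0,0,0,-0.06,0,0,0,0,0,0,-0.04,0,0,0,0,0,0,0,0,0,0,0,0,0,0,0,0,0]
}}

```text
time: 9.12
tool_pos: [0.4286, 0.2592, 0.1334]
ee_rot: [-3.141, -0.001, 2.721]
wrist_force: [0.0, 0.6, -0.6]
width: 0.0344
finger_force: 30.0
```

```bash
python3 p.py "[.427,.2594,.129]" "[0,156]"
python3 - <<'E'
from h import *
s=robot.snapshot('scene');t=robot.snapshot('top')
for n,im in(('scene',s),('top',t)): print(n,'readpt px',proj(n,[.4547,.2472,.125]))
b=cv2.resize(s[140:240,280:380],None,fx=4,fy=4,interpolation=cv2.INTER_CUBIC);a=cv2.resize(t[160:260,110:210],None,fx=4,fy=4,interpolation=cv2.INTER_CUBIC)
cv2.imwrite('pics/fin.png',np.hstack([b,a])[:,:,::-1])
E
```

```text
9.1167 [0.42858856 0.2591779  0.13343417] [-1.79952094e+02 -5.12175551e-02  1.55925019e+02] [ 0.43  0.02  1.63  0.    1.5  -0.72] 0.03436432318568146 29.97802823781967
shift tool units [ 0.01537009 -0.0044153   0.04435915]
turn units [-0.00106384 -0.00113886 -0.00166577]
scene readpt px [335.58652448 216.53939833]
top readpt px [157.33545489 225.646844  ]
```

View pics/fin.png

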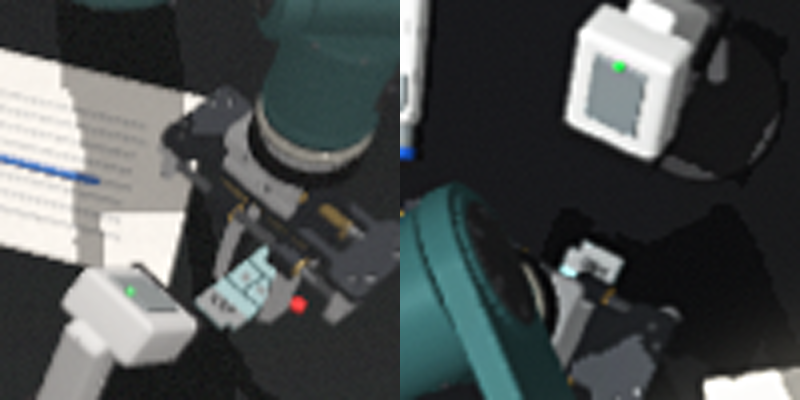

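The label sits on the predicted read point in both views: (222,300) against (222,306), and (595,262) against (589,262). I'll trim the height by 4 mm, let it settle and hand in.

>>> {"name": "move_arm", "arguments": {
  "motion": [0,0,0,0.01,0,0.04,0,0,0,0,0,0,0,0,0,0,0,0,0,0,0,0,0,0,0,0,0,0,0,0,0,0,0,0,0,0,0,0,0,0,0,0]
}}

```text
time: 9.72
tool_pos: [0.4279, 0.2596, 0.1295]
ee_rot: [-3.141, -0.0, 2.722]
wrist_force: [-0.6, 0.7, -0.4]
width: 0.0341
finger_force: 30.0
```

```bash
python3 -c "
from bench import robot
print(robot.close_job())"
```

```text
the job is handed in; nothing more can be done
None
```

I took the wrongly laid slide (the middle one) by its clear glass and handed in at 9.7 s with it held level, label up and frosted end to the reader, at my measured read point; the hand-in returned no verdict.

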